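Find the tipping cover of the bench trunking and push it open

ROBOT

A 6-joint arm with a two-finger parallel gripper is mounted at the origin on the work surface. World frame = base frame: x ahead of the robot, y to its left, z up, the work surface at z = 0. Lengths are in m, angles in rad, forces in N, time in s.
With the tool pointing down it reaches from about 0.325 to 0.775 m from the base axis. Payload 5.5 kg.
Tool frame: the origin (TCP) lies between the finger pads; the fingertips stand 8 mm ahead of it and the grasp point (between the pads) lies 11 mm behind it (tcp_to_tips is the distance from the TCP to the fingertips, in m); z points along the fingers, y is the line along which they close (so a half turn about z gives the same grasp; the last joint's range is limited). The gripper opens to 88 mm and grips with 3 to 60 N. Pads are 20 mm wide; open, the fingers measure 115 mm over their backs; the gripper's body (75 mm by 178 mm) begins 61 mm behind the grasp point.
Start: joints at [1.248, 0.091, 1.231, -0, 1.82, -0.057], TCP at [0.158, 0.579, 0.231] pointing down, gripper open.
Joint ranges: [-2.87, 2.87], [-0.86, 2.18], [0.17, 2.46], [-1.51, 4.65], [0.06, 2.69], [-2.65, 2.65]. Speed limits (rad/s): [2.57, 2.57, 3.01, 3.14, 3.14, 3.14].

INTERFACE

Orientations are given as a unit quaternion [w, x, y, z].
In Python, from bench import * gives the robot as it stands. Calls block until the motion is done:
- move_to(position, orientation): joint-space move of the TCP to a pose.
- move_l(position, speed=0.15, orientation=None): straight line of the TCP; orientation=None keeps the orientation; speed is the mean speed in m/s.
- movej(angles): joint-space move.
- gripper_open() and close(): open the fingers fully, or close them until they stop; the grip force is fixed at half the most.
- hold(seconds).
- inverse_kinematics(position, orientation): joint angles nearest the present ones, or None.
- state(): the state.
- get_image(name): name is "scene" or "top" or "wrist"; returns a dict with "frame" (400x640x3 uint8, blue, green, red), "depth" (400x640 float32, m along the optical axis (not along the pixel's ray), 0 where there is no reading), "camera_matrix" (3x3 intrinsics, pixels), "view" (4x4, takes a point from world to camera coordinates). Camera axes: x right, y up, looking along -z (the intrinsics and any distortion apply to the point x, -y, -z); pixel columns grow to the right and rows downward; lengths in m; the calibration is good to about 2 mm. A picture is of the moment at which its call begins.
A pose or a line that the arm cannot do raises IKError and nothing moves.
- job_done(): hands the job in; it is judged then, once.
The state is a dict: "time": time; "joint_pos": joint angles; "dq": joint speeds; "joint_torque": joint torques, N m; "ee_pos": TCP position; "ee_rot": TCP orientation; "ft_force": force on the tool from outside, world axes, zero at the start; "moment": the same for the moment, N m; "finger_gap": finger opening in m; "finger_force": force on a finger pad.
Only numpy, scipy, OpenCV 4.12 (cv2) and the standard library are available. Lean on these libraries where they do the work, as an engineer would, in place of code of your own. Each camera call takes 0.05 s, during which the arm holds its last target. There are 200 camera calls.

TASK

One of the four identical white covers on top of the bench trunking is the tipping cover over the sockets; the other three are fixed blanks. Press the ribbed front edge of the covers with a fingertip until you find the one that rocks, then push that front edge down and in until the cover stands fully open against its stop, and leave it open. Do not lift the cover out of its pivots, and leave the mouse, the screwdriver, the slide box and the lens on the trunking where they are.

Things in the scene. Friction and masses are not known exactly. Their poses are not given: they have to be found in the camera images.
- trunking: bench power trunking, fixed: aluminium box 155 deep (its x) x 530 long (y) x 100 mm high, front (-x) roughly to the robot; origin at the centre of its underside. On its level top, front to back: 15 mm rail, a row of four like white covers (each 100 deep, 115 wide, 4 thick, flush at 100 mm, from x = -60 to +40 mm), 35 mm rear ledge; grey end caps. Hollow below, 90 mm deep
- bay_1 (a point): middle of the three fine ribs along the front edge of the cover in bay 1 (at the trunking's -y end), on the top face, 15 mm behind the cover's front edge, 45 mm in front of the pivot line (x = 0); fixed to the trunking, axes as the trunking's. The tipping cover may be in any bay and looks like the others; a fixed one does not give at all
- bay_2 (a point): the same for bay 2, 120 mm along the trunking's +y from bay 1
- bay_3 (a point): the same for bay 3, 120 mm further
- bay_4 (a point): the same for bay 4, 120 mm further, at the trunking's +y end
- cover (a joint): angle of the tipping cover: 0 shut, flush; grows as its front edge sinks into the trunking and its back edge rises; 1.15 rad at the open stop. It turns on a line along the trunking's y at its x = 0, 6 mm below the top. About 1.5 N on the ribs moves it; friction holds it at any angle. Its back edge rests on a stop: pressing behind the pivot does nothing
- cover_lift (a joint): height (m) by which the tipping cover has been raised out of its pivot cradles, 0 when seated, at most 0.04; a light clip and its weight hold it down with about 7 N
- objective_center (a point): centre of a steel microscope objective, 26 mm across and 45 mm high, standing loose on the trunking's rear ledge
- mouse_center (a point): centre of a black computer mouse, 105 x 58 x 33 mm, loose on the bench in front of the trunking
- screwdriver_grip (a point): middle of the handle of a screwdriver, 160 mm long, lying on the bench in front of the trunking
- slide_box_center (a point): centre of a flat box for microscope slides, 87 x 102 x 33 mm, loose on the bench beyond the +y end of the trunking

How it is judged:
On the way:
1. the tipping cover is pressed with the fingers and rocks (turned more than 0.1 rad) (value of joint cover above 0.1 rad and contact force between the fingers and anything else above 0.3 N).
At the end, for the whole second after the job is handed in: the tipping cover stands open within 0.1 rad of its stop (more than 1.05 rad) and still, seated in its pivots (raised less than 5 mm), and the lens, mouse, screwdriver and slide box are within 20 mm of where they were (value of joint cover above 1.05 rad and velocity of joint cover below 0.05 rad/s and value of joint cover_lift below 0.005 m and distance of each of objective_center, mouse_center, screwdriver_grip, slide_box_center from where it was at the start of the episode below 0.02 m); the robot touches nothing.
It fails at once if the cover is lifted out of its pivots (raised more than 10 mm) (value of joint cover_lift above 0.01 m).
It fails at once if the lens, mouse, screwdriver or slide box is moved or lifted more than 20 mm (distance of any of objective_center, mouse_center, screwdriver_grip, slide_box_center from where it was at the start of the episode above 0.02 m).
It also fails if it takes over 51 s, if anything falls off the work surface, if the arm or the gripper's body presses on something with over 40 N, if the wrist force passes 120 N, or if a joint passes its speed limit or range.

## Working session

There is one attempt and no reset: what is moved stays moved. The work goes in short steps, each a Python script; the robot and the scene stay as the last script left them, time stands still between calls to the robot, and variables do not carry over. Pictures are saved under pics/ and viewed, at most 10 in all, crops included, and the job is handed in when it is done.

```bash
mkdir -p pics; ls; python3 - <<'E'
from bench import *
import cv2, numpy as np
for n in("scene","top"):
    im=get_image(n); cv2.imwrite(f"pics/{n}0.png",im["frame"]); np.savez(f"{n}0.npz",**im)
    print(n,im["camera_matrix"].tolist(),im["view"].round(3).tolist())
s=state();print({k:np.round(v,3) for k,v in s.items()})
E
```

```text
pics
scene [[369.5472372713121, 0.0, 320.1175760124403], [0.0, 369.5472372713121, 200.67954407843087], [0.0, 0.0, 1.0]] [[-0.28, 0.96, 0.012, 0.047], [-0.612, -0.188, 0.768, 0.262], [0.74, 0.208, 0.64, -1.228], [0.0, 0.0, 0.0, 1.0]]
top [[511.3084617243981, 0.0, 322.14641484685785], [0.0, 511.3084617243981, 196.223947017279], [0.0, 0.0, 1.0]] [[0.022, -1.0, 0.008, 0.095], [0.999, 0.022, 0.043, -0.508], [-0.043, 0.007, 0.999, -1.415], [0.0, 0.0, 0.0, 1.0]]
{'time': np.float64(0.1), 'joint_pos': array([ 1.248,  0.092,  1.232,  0.   ,  1.82 , -0.057]), 'dq': array([-0.   , -0.002, -0.003,  0.001,  0.002,  0.001]), 'joint_torque': array([ 3.0000e-03, -4.4785e+01, -4.0757e+01,  7.0000e-02,  2.8000e-02,
       -0.0000e+00]), 'ee_pos': array([0.158, 0.579, 0.23 ]), 'ee_rot': array([-0.   ,  0.132,  0.991, -0.001]), 'ft_force': array([ 0.837, -0.791, -0.266]), 'moment': array([0.028, 0.074, 0.037]), 'finger_force': np.float64(0.0), 'finger_gap': np.float64(0.088)}
```

View pics/top0.png

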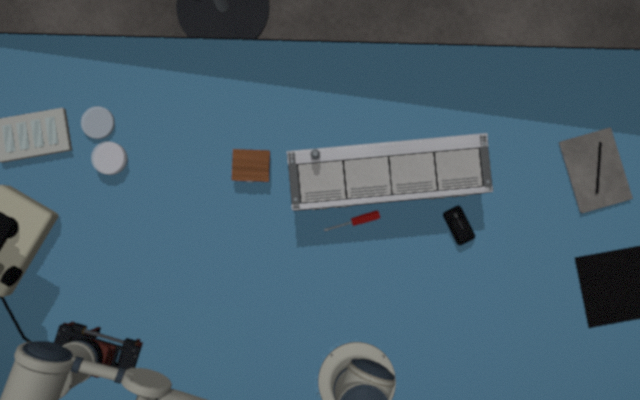

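View pics/scene0.png

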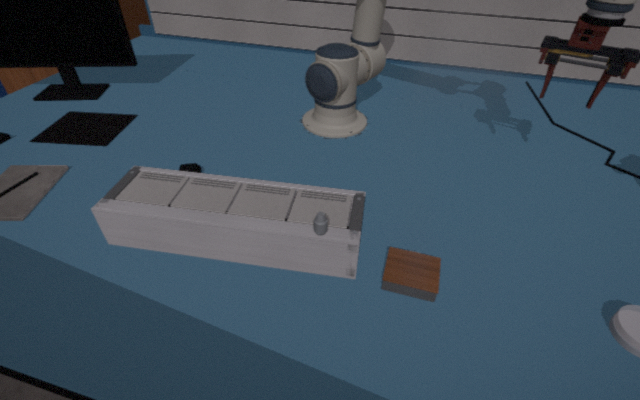

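The top view shows the trunking at px (288–492, 133–210). The lens is on its rear ledge at (315,154), the screwdriver at (352,220), the mouse at (459,225) and the slide box at (251,165). Next I'll fit the top face from the depth points at z≈0.1.

```bash
cat > h.py <<'E'
import numpy as np, cv2
def cloud(im):
    K=im["camera_matrix"];V=im["view"];d=im["depth"]
    v,u=np.mgrid[:400,:640]
    p=np.stack([(u-K[0,2])/K[0,0]*d,-(v-K[1,2])/K[1,1]*d,-d,np.ones_like(d)],-1)
    return (p@np.linalg.inv(V).T)[...,:3]
E
python3 - <<'E'
from h import *
for n in("top","scene"):
    im=dict(np.load(n+"0.npz"));P=cloud(im)
    m=(abs(P[...,2]-.1)<.012)&(P[...,0]>.3)&(P[...,0]<.9)&(abs(P[...,1])<.6)&(im["depth"]>0)
    m=cv2.morphologyEx(m.astype(np.uint8),cv2.MORPH_OPEN,np.ones((3,3)))
    _,L,st,_=cv2.connectedComponentsWithStats(m); k=1+st[1:,4].argmax()
    q=P[L==k]; print(n,len(q),np.median(q[:,2]))
    r=cv2.minAreaRect(q[:,:2].astype(np.float32)); print(r, cv2.boxPoints(r).round(3).tolist())
    if n=="top":
        for nm,(u0,u1,v0,v1) in dict(lens=(308,322,146,162),screw=(322,382,208,233),mouse=(440,478,203,247),box=(228,274,145,186)).items():
            z=P[v0:v1,u0:u1].reshape(-1,3); thr={"lens":.115,"screw":.008,"mouse":.01,"box":.015}[nm]
            z=z[(z[:,2]>thr)&(z[:,2]<.2)]; print(nm,len(z),z.min(0).round(3),z.max(0).round(3),np.median(z,0).round(3))
E
```

```text
top 11419 0.10041603283903999
((0.5716437697410583, -0.06989821791648865), (0.1558510959148407, 0.5314151048660278), 6.540704727172852) [[0.46399998664855957, 0.1850000023841858], [0.5239999890327454, -0.34299999475479126], [0.6790000200271606, -0.32499998807907104], [0.6190000176429749, 0.2029999941587448]]
lens 85 [0.596 0.115 0.115] [0.621 0.138 0.148] [0.607 0.128 0.134]
screw 340 [ 0.41  -0.055  0.008] [0.473 0.106 0.074] [ 0.445 -0.005  0.022]
mouse 769 [ 0.379 -0.32   0.01 ] [ 0.487 -0.23   0.041] [ 0.434 -0.271  0.029]
box 1187 [0.54  0.254 0.015] [0.631 0.357 0.041] [0.586 0.305 0.034]
scene 13527 0.10151432184068288
((0.5728495717048645, -0.06809383630752563), (0.1591881960630417, 0.5306608080863953), 6.743086814880371) [[0.46299999952316284, 0.1860000044107437], [0.5249999761581421, -0.3409999907016754], [0.6830000281333923, -0.32199999690055847], [0.6209999918937683, 0.20499999821186066]]
```

The rectangle measures 156 × 531 mm at z=0.100, which matches the trunking: centre (0.572,−0.069), yaw ≈6.6°. The lens sits on the rear ledge behind bay 4. I'll probe from bay 4 with the fingers closed.

```bash
cat >> h.py <<'E'
C=np.array([.572,-.0695]);A=np.deg2rad(6.6);c,s=np.cos(A),np.sin(A)
def W(x,y,ztip): return [C[0]+c*x-s*y, C[1]+s*x+c*y, ztip+.008]   # trunking mm-frame -> TCP so that tips are at ztip
a=np.pi/2+A/2; Q=[0,np.cos(a),np.sin(a),0]
BY={1:-.18,2:-.06,3:.06,4:.18}
E
cat > probe.py <<'E'
import sys; from h import *; from bench import *
def probe(b):
    y=BY[b]; move_l(W(-.043,y,.106),.1); f0=state()["ft_force"][2]
    for z in np.arange(.103,.0905,-.0015):
        move_l(W(-.043,y,z),.03); st=state(); f=st["ft_force"][2]-f0
        if f>7: break
    print(b,"tip z",round(st["ee_pos"][2]-.008,4),"cmd",round(z,4),"f",round(f,2),"t",round(st["time"],2),flush=True)
    return z<.0925 and f<7
if __name__=="__main__":
    close(); move_to(W(-.043,.18,.17),Q); print(state()["time"],state()["ee_pos"],W(-.043,.18,.17))
    for b in (4,3):
        if probe(b): print("ROCKS",b); break
        move_l(W(-.043,BY[b],.112),.1)
        if b==4: move_l(W(-.043,BY[3],.112),.2)
E
python3 probe.py
```

```text
3.5667 [0.50855033 0.10502986 0.17811715] [np.float64(0.508596283990467), np.float64(0.10436480033687809), 0.17800000000000002]
4 tip z 0.1003 cmd 0.0985 f 8.08 t 5.36
3 tip z 0.1003 cmd 0.0985 f 9.02 t 7.64
```

```bash
python3 - <<'E'
from probe import *
for b in (2,1):
    move_l(W(-.043,BY[b],.112),.2)
    if probe(b): print("ROCKS",b); break
    move_l(W(-.043,BY[b],.112),.1)
im=get_image("top"); cv2.imwrite("pics/top1.png",cv2.resize(im["frame"][110:260,260:510],None,fx=3,fy=3))
E
```

```text
2 tip z 0.0909 cmd 0.091 f -0.02 t 11.18
ROCKS 2
```

Bay 2 rocks. Next I'll follow the arc with the rear corner of the fingertip.

```bash
python3 - <<'E'
from h import *; from bench import *
y=BY[2]; f0=state()["ft_force"]
for th,sl in zip([.35,.5,.65,.8,.95,1.05,1.12,1.16,1.19],[.034,.035,.036,.037,.038,.038,.038,.038,.038]):
    x=-sl*np.cos(th)-.006*np.sin(th)-.010; z=.1-sl*np.sin(th)+.006*np.cos(th)-.006
    move_l(W(x,y,z),.04); st=state(); f=st["ft_force"]-f0
    print(th,round(x,4),round(z,4),f.round(1),np.round(np.array(st["ee_pos"])-W(x,y,z),4),round(st["time"],2),flush=True)
    if np.linalg.norm(f)>20: break
im=get_image("scene"); cv2.imwrite("pics/scene1.png",cv2.resize(im["frame"][130:300,80:400],None,fx=2.4,fy=2.4))
E
```

```text
0.35 -0.044 0.088 [-0.2  0.6 -0.9] [-0.0001  0.0001 -0.0003] 11.47
0.5 -0.0436 0.0825 [-0.2  1.3 -0.2] [-0.0003  0.0001 -0.0006] 11.77
0.65 -0.0423 0.077 [-0.1  1.  -0.4] [-0.0002  0.0001 -0.0006] 12.06
0.8 -0.0401 0.0716 [-0.1  1.4 -0.8] [-0.0001  0.0001 -0.0005] 12.35
0.95 -0.037 0.0666 [-0.2  0.6 -0.5] [ 0.      0.     -0.0004] 12.65
1.05 -0.0341 0.064 [-0.1 -0.  -0.4] [ 0.0001  0.     -0.0002] 12.9
1.12 -0.032 0.0624 [ 0.2  1.1 -1.2] [ 0.0001  0.     -0.0001] 13.15
1.16 -0.0307 0.0616 [-0.8  0.8 -0.1] [ 0.      0.     -0.0001] 13.4
1.19 -0.0297 0.061 [-3.6  1.7  1.9] [-0.0003 -0.0001  0.0001] 13.65
```

View pics/scene1.png

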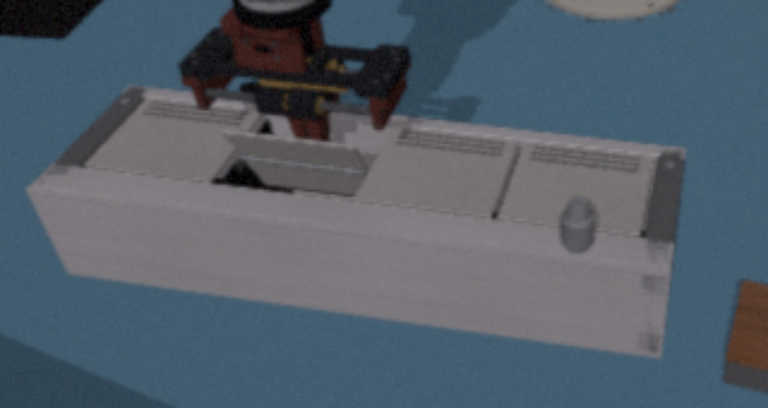

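The picture shows the bay 2 cover standing steeply open at about (300,160), with the socket cavity visible behind it and the lens untouched at (578,225). The force has just begun to rise, so I'll push to the stop, retreat and check the angle from depth.

```bash
python3 - <<'E'
from h import *; from bench import *
y=BY[2]; x=-.0297
for k in range(6):
    x+=.0007; move_l(W(x,y,.061),.03); f=state()["ft_force"]; print(round(x,4),f.round(1),flush=True)
    if abs(f[0])>9: break
move_l(W(-.042,y,.062),.05); move_l(W(-.042,y,.16),.12); move_l(W(-.13,y,.25),.2)
im=get_image("scene"); P=cloud(im); d=P[...,:2]-C
X=c*d[...,0]+s*d[...,1]; Y=-s*d[...,0]+c*d[...,1]; Z=P[...,2]
m=(abs(Y-y)<.045)&(X>-.02)&(X<.04)&(Z>.107)&(Z<.15); print(m.sum())
zz=Z[m]-.1; xx=X[m]
for lo in np.arange(.006,.04,.004):
    k=(zz>lo)&(zz<lo+.004)
    if k.sum()>3: print(round(lo,3),k.sum(),np.median(xx[k]).round(4))
p=np.polyfit(zz,xx,1); print("fit angle",np.arctan2(1,p[0]),"top",np.percentile(zz,97))
im2=get_image("top"); P=cloud(im2)
for nm,(u0,u1,v0,v1,thr) in dict(lens=(308,322,146,162,.115),screw=(322,382,212,233,.008),mouse=(440,478,203,247,.01),box=(228,274,145,186,.015)).items():
    z=P[v0:v1,u0:u1].reshape(-1,3); z=z[(z[:,2]>thr)&(z[:,2]<.2)]; print(nm,len(z),np.median(z,0).round(3))
cv2.imwrite("pics/scene2.png",cv2.resize(im["frame"][130:300,80:400],None,fx=2.4,fy=2.4)); print(state()["time"])
E
```

```text
-0.029 [-6.9 -1.1  2.4]
-0.0283 [-7.8 -0.7  3.5]
-0.0276 [-10.4  -0.3   3.9]
323
0.006 30 0.0041
0.01 33 0.0056
0.014 40 0.0074
0.018 42 0.0092
0.022 38 0.0112
0.026 43 0.0128
0.03 72 0.014
0.034 25 0.0139
fit angle 1.1980772524066237 top 0.03481751455369633
lens 86 [0.607 0.128 0.136]
screw 323 [ 0.445 -0.005  0.023]
mouse 37 [ 0.385 -0.275  0.021]
box 1187 [0.586 0.305 0.034]
16.7417
```

View pics/scene2.png

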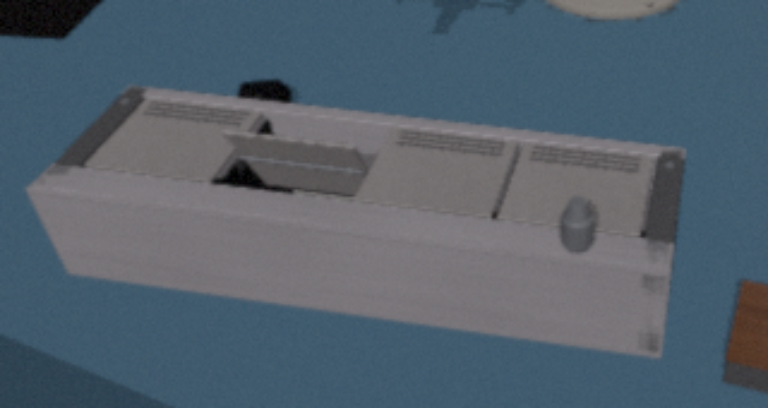

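The cover now stands clear of the gripper at about 1.15–1.2 rad. Its back edge is 34 mm above the top, against 33 mm expected for a seated cover at the stop. The mouse is at (265,90) as before (the arm hides it in the top view), and the other objects haven't moved.

```bash
python3 -c "
from bench import *
print(job_done())"
```

```text
the job is handed in; nothing more can be done
None
```

The tipping cover was in bay 2; it is pushed open to its stop and still seated, the lens, mouse, screwdriver and slide box look unmoved, and the job is handed in (arm clock about 17 s of 51 s; no verdict was returned).

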